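# Put the label printer back in service

### The job

The label printer has a new roll in it and its cover was left standing ajar. Push the cover down at its front until it clicks fully shut, then switch the printer on by pressing the on half (the half marked with a line) of the red rocker until it flips over, and then press the green feed key right down for a moment and let it come up again. Leave the yellow pause key unpressed, do not raise the cover further, and leave everything around the printer standing where it is.

Things in the scene. Friction and masses are not known exactly. Their poses are not given: they have to be found in the camera images.
- printer: desktop label printer, fixed, light grey, 250 deep (x) x 220 wide (y) x 150 high. Origin: centre of its underside, on the table; -x is its front (label outlet), z up. Right side, y -110 to -50: fixed control column, level top 150 high, with at y = -80 the feed key (x = -98), pause key (x = -48) and rocker (pivot x = +45). Cover: y -46 to +110, x -125 to +83; behind it the housing is fixed
- cover (a joint): hinge angle of the printer's cover, rad: 0 = shut, top level with the column (150 high); grows as its front rises. Hinge along the printer's y at x = +83, z = 140. Starts at 0.2 to 0.55. Stiff hinge: it stays where left; about 1 N at the front moves it down. At about 0.055 to 0.03 spring catches resist (about 10 N at the front), past them it snaps to 0 and stays; let go earlier, it springs back
- cover_patch (a point): point on the cover's top surface, middle of the dark ribbed press patch (60 wide), 18 mm behind the cover's front edge, 190 mm from the hinge axis; moves with the cover. With the cover shut it is at x = -107, y = +32, z = 150 of the printer. The cover, 156 wide, may be pressed anywhere along its front
- power_rocker (a joint): angle of the red mains rocker switch, rad: 0 = off (as it starts), 0.44 = on. Over-centre: past about 0.22 it flips to on by itself and stays. Pressing the on half takes about 6 N
- rocker_on (a point): top of the on half, 12 mm from the pivot: the front half (printer's -x), marked with a white line; the off half bears a ring. Rocker 36 long (printer's x) x 24 wide, pivot 153 above the table, its halves meet in a shallow V. While off, the on half slopes up to its front end, 163 above the table; when on, it lies level at 156 and the off half stands up
- feed_key (a joint): travel of the green feed key, m: 0 = up, 0.004 = right down; springs back by itself, right down takes about 4 N
- feed_key_top (a point): centre of the top of the green feed key (white arrow), 20 x 26, standing 7 above the control column
- pause_key (a joint): travel of the yellow pause key, m: 0 = up, 0.004 = right down; like the feed key, but not to be pressed
- pause_key_top (a point): centre of the top of the yellow pause key (two dark bars), 20 x 26, 50 mm behind the feed key, standing 7 above the control column
- spare_roll: spare roll of white labels standing on end, 90 dia x 100 high, close beside the printer's left wall (+y of the printer). Origin: centre of its underside
- food_tub: clear food tub with a white lid, waiting for its label, 138 x 103 x 62 high, close beside the printer's control column (-y of the printer). Origin: centre of its underside
- spice_jar: spice jar with green cap, 44 dia x 85 high, standing 20 to 50 mm in front of the printer's front wall. Origin: centre of its underside
- white_tray: open white food tray, 200 x 140 x 45 high, on the left of the table. Origin: centre of its underside
- carton: red and yellow carton, 55 x 85 x 130 high, at the side of the table. Origin: centre of its underside
- sauce_bottle: red sauce bottle, 60 dia x 170 high, at the side of the table. Origin: centre of its underside
- tumbler: glass tumbler, 66 dia x 110 high, at the side of the table. Origin: centre of its underside
Things that resemble listed ones, but are neither listed nor needed, are in the scene too. Leave any orange look-alike of the spare_roll alone.

How it is judged:
By the outcome, as a careful person would: the job done as asked, in the order asked, and still so for the second after the job is handed in, with the robot touching nothing.
It also fails if it takes over 58 s, if anything falls off the work surface, if the arm or the gripper's body presses on something with over 40 N, if the wrist force passes 120 N, or if a joint passes its speed limit or range.

### The arm

A 7-joint arm with a two-finger parallel gripper is mounted at the origin on the work surface. World frame = base frame: x ahead of the robot, y to its left, z up, the work surface at z = 0. Lengths are in m, angles in degrees, forces in N, time in s.
With the tool pointing down it reaches from about 0.4 to 0.85 m from the base axis. Payload 6.9 kg.
Tool frame: the origin (TCP) lies between the finger pads; the fingertips stand 17 mm ahead of it and the grasp point (between the pads) lies 2 mm behind it (ctrl.tip_extent is the distance from the TCP to the fingertips, in m); z points along the fingers, y is the line along which they close (so a half turn about z gives the same grasp; the last joint's range is limited). The gripper opens to 85 mm and grips with 20 to 120 N. Pads are 22 mm wide; open, the fingers measure 114 mm over their backs; the gripper's body (76 mm by 85 mm) begins 54 mm behind the grasp point. The pads swing forward as they close: fully open they stand 13 mm farther back than shut.
Start: joints at [72.221, 29.078, -13.613, 85.955, 7.202, 65.827, -8.869], TCP at [0.252, -0.572, 0.248] pointing down, gripper open.
Joint ranges: [-176.47, 176.47], [-13.61, 117.27], [-81.72, 77.17], [0.22, 143.17], [-87.28, 267.28], [10, 112.55], [-165.47, 165.47]. Speed limits (degrees/s): [136.94, 136.94, 180, 180, 180, 180, 180].

### API

Orientations are given as [roll, pitch, yaw] about the fixed x, y, z axes, in that order (R = Rz(yaw) Ry(pitch) Rx(roll)).
In Python, from plant import monitor, cams, ctrl, look_for, trace gives the robot as it stands.
- The arm moves only by the shell command python3 -m creep 'ROWS' [FORCE]. ROWS is JSON, a list of rows, each an object of numbers: "fingers": the finger opening in mm, from 0 to 85.4; "x", "y", "z": the shift along the world's x, y, z in units of 50 mm (1.0 is 50 mm); "wx", "wy", "wz": the turn, a rotation vector about the world's x, y, z in units of 10 degrees (1.0 is 10 degrees). In form: [{"fingers": .., "x": .., "y": .., "z": .., "wx": .., "wy": .., "wz": ..}, ...]. A call has 1 to 5 rows; each row shifts and turns the commanded pose from where the row before left it; what a row does not reach is not made up. A row lasts 1/8 s, in which the tool goes at most 62.5 mm and 10.7 degrees, less where a joint would pass 70% of its speed; a pose out of reach is approached as far as the arm can. A call is refused whole if a number of a shift passes 1 or a number of a turn 1, either way. A call with a gripper value outside its range is refused whole. The fingers move at their own pace and stop on an object; FORCE is the grip in N (left out, the last holds). Time passes only in rows, so rows that do not move let the fingers close. It gives the time, the measured TCP pose, the force, the opening and the grip force at its end, in the units of the state.
- monitor.get_obs(): the state, without advancing time (a new reading comes with each control period).
- cams.camera(name): name is "scene" or "top" or "wrist"; returns a dict with "frame" (384x512x3 uint8, red, green, blue), "mtx" (3x3 intrinsics, pixels), "extrinsics" (4x4, takes a point from world to camera coordinates); the wrist camera has in their place "T_tool_cam" (4x4, takes a point from camera to tool coordinates, whose origin is the TCP and whose axes are the flange's). Camera axes: x right, y up, looking along -z (the intrinsics and any distortion apply to the point x, -y, -z); pixel columns grow to the right and rows downward; lengths in m; the calibration is good to about 2 mm. A picture is of the moment at which its call begins: read the wrist's pose just before it. There is no depth.
- ctrl.close_job(): hands the job in; it is judged then, once.
Trained networks look in a picture, given as the dict that the camera call returned (one of the last four; its "shot" number tells which), for a name from the list of things; names that differ only in an ending like _2 or _b are one class to them, and where a whole thing is asked for, a point or a joint stands for the part that bears it (a point fixed in the world has none). Each returns a list of dicts, best first, with "score" (0 to 1); they miss things now and then, are a little off and sometimes report something else, mostly with a low value. They report only what shows in the picture. A call takes as long as a camera call. They do not tell look-alikes from the thing itself.
- look_for(picture, name): "bbox" ([centre column, centre row, width, height] in pixels, round what is visible of it).
- trace(picture, name): "region" (384x512 bool, what is visible of it) and "bbox" ([centre column, centre row, width, height] in pixels, round what is visible of it).
The state is a dict: "t": time; "joint_pos": joint angles; "joint_velocities": joint speeds; "joint_efforts": joint torques, N m; "tcp_pos": TCP position; "tcp_rot": TCP orientation; "ft_force": force on the tool from outside, world axes, zero at the start; "ft_torque": the same for the moment, N m; "width": finger opening in m; "grasp_force": force on a finger pad.
Only numpy, scipy, OpenCV 4.12 (cv2) and the standard library are available. Lean on these libraries where they do the work, as an engineer would, in place of code of your own. Each camera call takes 0.05 s, during which the arm holds its last target. There are 200 camera calls.

## Working session

There is one attempt and no reset: what is moved stays moved. The work goes in short steps, Python scripts to look and compute and a shell command to move; the robot and the scene stay as the last step left them, time stands still between calls to the robot, and variables do not carry over. Pictures are saved under pics/ and viewed, at most 10 in all, crops included, and the job is handed in when it is done.

```bash
mkdir -p pics
cat > h.py <<'E'
import numpy as np, cv2
from plant import monitor,cams,ctrl,look_for,trace
def save(p,n): cv2.imwrite('pics/'+n+'.png',cv2.cvtColor(p['frame'],cv2.COLOR_RGB2BGR))
def ray(p,u,v):
    K=np.array(p['mtx']);E=np.array(p['extrinsics'])
    d=np.linalg.inv(K)@[u,v,1]; d=np.array([d[0],-d[1],-d[2]])
    R=E[:3,:3];t=E[:3,3]
    return -R.T@t, R.T@d
def atz(p,u,v,z):
    o,d=ray(p,u,v); return o+d*(z-o[2])/d[2]
def proj(p,X):
    K=np.array(p['mtx']);E=np.array(p['extrinsics'])
    c=E[:3,:3]@X+E[:3,3]; q=K@[c[0],-c[1],-c[2]]; return q[:2]/q[2]
E
python3 - <<'E'
from h import *
a=cams.camera('top');b=cams.camera('scene')
for n,p in(('top',a),('scene',b)):
    save(p,n); print(n,{k:(v if k!='frame' else v.shape) for k,v in p.items()})
    for t in ['printer','cover','cover_patch','power_rocker','feed_key','pause_key','spice_jar','spare_roll','food_tub']:
        print(t,[(np.round(r['bbox']).tolist(),round(r['score'],2)) for r in look_for(p,t)[:3]])
cv2.imwrite('pics/both.png',cv2.resize(np.hstack([cv2.imread('pics/top.png'),cv2.imread('pics/scene.png')]),(800,300)))
E
```

```text
top {'frame': (384, 512, 3), 'mtx': array([[379.15574339,   0.        , 254.43032003],
       [  0.        , 379.15574339, 191.06304259],
       [  0.        ,   0.        ,   1.        ]]), 'extrinsics': array([[-0.00945104, -0.99990998, -0.00952451,  0.03119137],
       [ 0.98605398, -0.01090193,  0.16606834, -0.54084435],
       [-0.16615723, -0.00782216,  0.98606825, -1.32164428],
       [ 0.        ,  0.        ,  0.        ,  1.        ]]), 'shot': 1}
printer [([264.0, 175.0, 78.0, 90.0], 0.87), ([295.0, 191.0, 9.0, 10.0], 0.53)]
cover [([258.0, 177.0, 62.0, 68.0], 0.63)]
cover_patch [([256.0, 178.0, 60.0, 66.0], 0.82), ([296.0, 193.0, 7.0, 12.0], 0.61)]
power_rocker [([286.0, 151.0, 9.0, 10.0], 0.5)]
feed_key [([294.0, 193.0, 9.0, 4.0], 0.51), ([258.0, 178.0, 63.0, 68.0], 0.28)]
pause_key []
spice_jar [([273.0, 229.0, 13.0, 10.0], 0.64)]
spare_roll [([211.0, 178.0, 28.0, 27.0], 0.78), ([202.0, 136.0, 26.0, 30.0], 0.56)]
food_tub [([313.0, 160.0, 40.0, 45.0], 0.78)]
scene {'frame': (384, 512, 3), 'mtx': array([[348.76168706,   0.        , 253.72890317],
       [  0.        , 34
[... 179 characters left out ...]
64661789,  0.59564566,  0.17229031],
       [ 0.35109024, -0.48118042,  0.80324408, -1.38751232],
       [ 0.        ,  0.        ,  0.        ,  1.        ]]), 'shot': 2}
printer [([263.0, 216.0, 104.0, 115.0], 0.73)]
cover [([266.0, 194.0, 76.0, 76.0], 0.68)]
cover_patch [([264.0, 196.0, 76.0, 70.0], 0.8)]
power_rocker [([269.0, 233.0, 11.0, 10.0], 0.55)]
feed_key []
pause_key [([240.0, 224.0, 5.0, 10.0], 0.56)]
spice_jar [([215.0, 208.0, 10.0, 25.0], 0.7), ([296.0, 181.0, 25.0, 25.0], 0.6), ([148.0, 346.0, 35.0, 33.0], 0.59)]
spare_roll [([336.0, 205.0, 36.0, 38.0], 0.62), ([296.0, 181.0, 24.0, 23.0], 0.57)]
food_tub [([244.0, 282.0, 54.0, 50.0], 0.96), ([270.0, 232.0, 11.0, 10.0], 0.41)]
```

View pics/top.png

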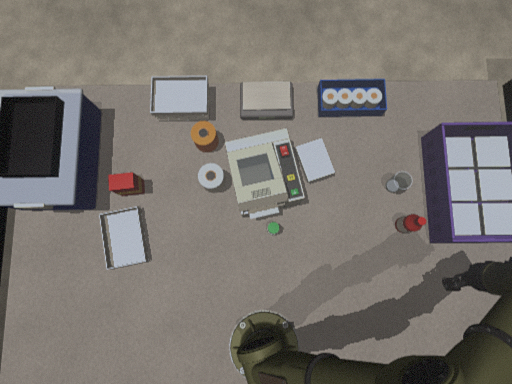

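View pics/scene.png

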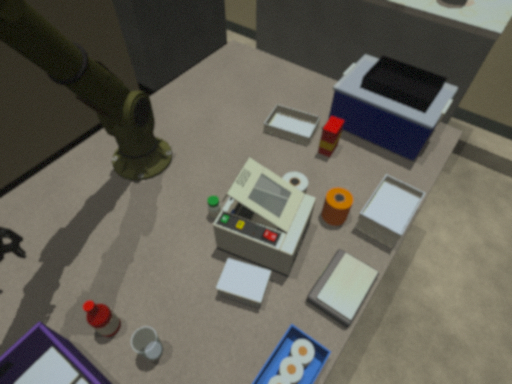

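The top view shows the printer at about (264,175). On its column are the red rocker (284,150), yellow key (291,177) and green key (294,191). The green jar cap (273,228) is in front. The white roll (211,177) and its orange look-alike (203,135) are on the left, with the tub at (315,160).
These could be mistaken for the feed key: the jar cap (273,228), which is in front of the printer, and the key at (294,191). For the rocker: the carton (122,182), bottle (412,223) and rocker (284,150). I choose the ones on the column and will check them in a crop.

Run:
```python
from h import *
a=cams.camera('top');b=cams.camera('scene')
def cent(p,lo,hi,box,z):
    h=cv2.cvtColor(p['frame'],cv2.COLOR_RGB2HSV);m=cv2.inRange(h,lo,hi)
    x0,x1,y0,y1=box;k=np.zeros_like(m);k[y0:y1,x0:x1]=m[y0:y1,x0:x1]
    ys,xs=np.nonzero(k); 
    if len(xs)==0: return None
    u,v=xs.mean(),ys.mean(); return len(xs),round(u,1),round(v,1),atz(p,u,v,z).round(4)
G=((45,90,40),(85,255,255));Y=((22,130,80),(35,255,255));R=((0,150,60),(8,255,255))
for n,p,bx in(('top',a,(270,305,135,205)),('scene',b,(212,285,205,250))):
    print(n,'G',cent(p,*G,bx,.157),'Y',cent(p,*Y,bx,.157),'R',cent(p,*R,bx,.158))
def o(l,u,v,p,z):print(l,atz(p,u,v,z).round(3))
print('jar',cent(a,*G,(262,285,218,242),.085))
im=np.hstack([cv2.resize(p['frame'][y:y+110,x:x+110],(400,400),interpolation=cv2.INTER_CUBIC) for p,x,y in((a,205,125),(b,205,150))])
cv2.imwrite('pics/crop.png',im[:,:,::-1])
print(monitor.get_obs())
```

```text
top G (28, np.float64(294.3), np.float64(191.5), array([ 0.5194, -0.107 ,  0.157 ])) Y (24, np.float64(290.4), np.float64(177.1), array([ 0.568 , -0.0953,  0.157 ])) R (33, np.float64(283.8), np.float64(149.9), array([ 0.6613, -0.0755,  0.158 ]))
scene G (66, np.float64(224.1), np.float64(217.6), array([ 0.5194, -0.1044,  0.157 ])) Y (69, np.float64(239.8), np.float64(224.3), array([ 0.571 , -0.0955,  0.157 ])) R (87, np.float64(269.0), np.float64(235.2), array([ 0.6607, -0.0758,  0.158 ]))
jar (93, np.float64(273.2), np.float64(227.5), array([ 0.4067, -0.0382,  0.085 ]))
{'t': 1.1, 'joint_pos': array([ 72.22082942,  29.07719719, -13.61354183,  85.95442434,
         7.20099536,  65.82697518,  -8.86907203]), 'joint_velocities': array([-0.05828068,  0.10326088, -0.0161561 ,  0.05221095, -0.08174149,
        0.00627025,  0.00461076]), 'joint_efforts': array([-4.26898159e-04, -6.20357323e+01, -2.18505844e+00, -2.49965805e+01,
        1.38861750e-02,  2.34187231e-03, -2.51155939e-05]), 'tcp_pos': array([ 0.25243517, -0.57174825,  0.24828371]), 'tcp_rot': array([-1.79999416e+02, -1.61669724e-03,  2.38223620e+01]), 'ft_force': array([ 0.31717655,  0.52144606, -0.72342972]), 'ft_torque': array([ 0.00599183,  0.03278855, -0.04489976]), 'grasp_force': 0.0, 'width': 0.08522215348108615}
```

View pics/crop.png

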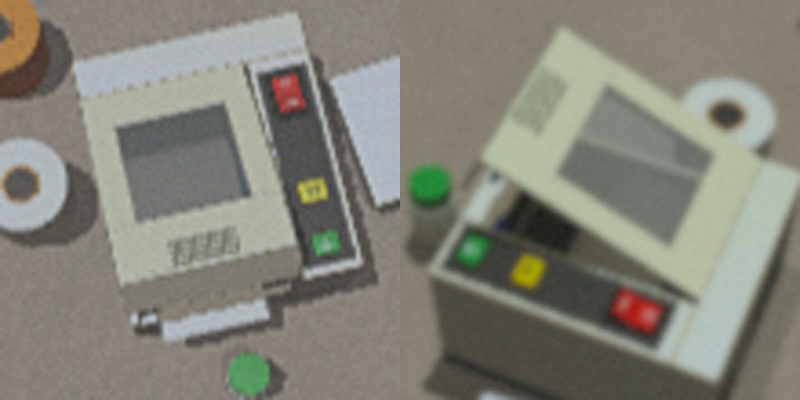

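The crop confirms it: the green arrow key, the yellow barred key and the red rocker sit on the dark column. The ribbed patch is at top pixel ~(261,192) and the cover is well ajar. The rocker's marking isn't resolved, but the on half is the front one.

```bash
python3 - <<'E'
from h import *
a=cams.camera('top');b=cams.camera('scene')
G=np.array([.5194,-.106]);th=np.radians(12.1)
ex=np.array([np.cos(th),np.sin(th)]);ey=np.array([-ex[1],ex[0]])
O=G+.098*ex+.08*ey;print('O',O.round(4),'tip',ctrl.tip_extent)
def patch(q,y=.032):
    # shut patch rel. hinge (-.190,+.010)
    c,s=np.cos(q),np.sin(q);x=-.19*c+.01*s;z=.19*s+.01*c
    return np.r_[O+(.083+x)*ex+y*ey,.14+z]
for q in np.arange(.15,.6,.05):
    print(round(q,2),patch(q).round(3),proj(a,patch(q)).round(1),proj(b,patch(q)).round(1))
print('shut',patch(0).round(4),'feed',G,'on',(O+.031*ex-.08*ey).round(4))
print('jar/ roll local', [((np.dot(p[:2]-O,ex)).round(3),(np.dot(p[:2]-O,ey)).round(3)) for p in (atz(a,273.2,227.5,.085),atz(a,211,177,.1))])
E
python3 -m creep '[{"fingers":0,"z":1},{"fingers":0,"z":1,"wz":-0.6},{"fingers":0,"x":0.4,"y":1,"z":0.2,"wz":-0.57},{"fingers":0,"x":0.4,"y":1},{"fingers":0,"x":0.4,"y":1}]'
```

```text
O [ 0.5985 -0.0072] tip 0.017
0.15 [0.491 0.002 0.178] [261.4 199.5] [238.4 185.9]
0.2 [0.493 0.003 0.188] [261.2 198.5] [238.9 184.2]
0.25 [0.495 0.003 0.197] [261.1 197.3] [239.6 182.6]
0.3 [0.498 0.004 0.206] [260.9 195.9] [240.4 181. ]
0.35 [0.502 0.005 0.215] [260.7 194.4] [241.4 179.5]
0.4 [0.506 0.006 0.223] [260.4 192.8] [242.5 178. ]
0.45 [0.51  0.007 0.232] [260.1 191. ] [243.8 176.6]
0.5 [0.515 0.008 0.24 ] [259.8 189. ] [245.2 175.3]
0.55 [0.52  0.009 0.248] [259.4 187. ] [246.8 174.1]
shut [0.4871 0.0016 0.15  ] feed [ 0.5194 -0.106 ] on [ 0.6455 -0.079 ]
jar/ roll local [(np.float64(-0.194), np.float64(0.01)), (np.float64(0.024), np.float64(0.182))]invalid input
```

Both cameras agree on a cover angle of about 0.42. The move was refused as invalid, so I'll retry with every key given.

```bash
python3 -m creep '[{"fingers":0,"x":0,"y":0,"z":1,"wx":0,"wy":0,"wz":0},{"fingers":0,"x":0,"y":0,"z":1,"wx":0,"wy":0,"wz":-0.6},{"fingers":0,"x":0.4,"y":1,"z":0.2,"wx":0,"wy":0,"wz":-0.57},{"fingers":0,"x":0.4,"y":1,"z":0,"wx":0,"wy":0,"wz":0},{"fingers":0,"x":0.4,"y":1,"z":0,"wx":0,"wy":0,"wz":0}]'
```

```text
t: 1.82
tcp_pos: [0.313, -0.4201, 0.3586]
tcp_rot: [180.0, -0.0, 12.1]
ft_force: [1.2, -0.7, 0.7]
width: 0.0005
grasp_force: 0.0
```

```bash
python3 -m creep '[{"fingers":0,"x":0.4,"y":0.95,"z":0,"wx":0,"wy":0,"wz":0},{"fingers":0,"x":0.4,"y":0.95,"z":0,"wx":0,"wy":0,"wz":0},{"fingers":0,"x":0.4,"y":0.95,"z":0,"wx":0,"wy":0,"wz":0},{"fingers":0,"x":0.4,"y":0.95,"z":0,"wx":0,"wy":0,"wz":0},{"fingers":0,"x":0.4,"y":0.95,"z":0,"wx":0,"wy":0,"wz":0}]' && python3 -m creep '[{"fingers":0,"x":0.4,"y":0.95,"z":0,"wx":0,"wy":0,"wz":0},{"fingers":0,"x":0.4,"y":0.95,"z":0,"wx":0,"wy":0,"wz":0},{"fingers":0,"x":0.4,"y":0.95,"z":0,"wx":0,"wy":0,"wz":0},{"fingers":0,"x":0.5,"y":0.85,"z":-0.4,"wx":0,"wy":0,"wz":0},{"fingers":0,"x":0,"y":0,"z":-0.8,"wx":0,"wy":0,"wz":0}]'
```

```text
t: 2.45
tcp_pos: [0.4128, -0.1826, 0.3586]
tcp_rot: [180.0, -0.0, 12.1]
ft_force: [1.1, 0.2, -0.2]
width: -0.0
grasp_force: 0.0
t: 3.08
tcp_pos: [0.4995, 0.0053, 0.2988]
tcp_rot: [-179.9, -0.3, 12.5]
ft_force: [-0.0, -1.6, -0.5]
width: 0.0
grasp_force: 0.0
```

```bash
python3 -m creep '[{"fingers":0,"x":0,"y":0,"z":-0.4,"wx":0,"wy":0,"wz":0},{"fingers":0,"x":0,"y":0,"z":-0.4,"wx":0,"wy":0,"wz":0},{"fingers":0,"x":0,"y":0,"z":-0.3,"wx":0,"wy":0,"wz":0},{"fingers":0,"x":0,"y":0,"z":-0.3,"wx":0,"wy":0,"wz":0},{"fingers":0,"x":0,"y":0,"z":-0.3,"wx":0,"wy":0,"wz":0}]' && python3 -m creep '[{"fingers":0,"x":0,"y":0,"z":-0.2,"wx":0,"wy":0,"wz":0},{"fingers":0,"x":0,"y":0,"z":-0.2,"wx":0,"wy":0,"wz":0},{"fingers":0,"x":0,"y":0,"z":0,"wx":0,"wy":0,"wz":0}]'
```

```text
t: 3.7
tcp_pos: [0.4976, 0.0007, 0.2127]
tcp_rot: [180.0, -0.0, 12.1]
ft_force: [-0.5, 0.9, 0.2]
width: 0.0001
grasp_force: 0.3
t: 4.08
tcp_pos: [0.4971, 0.0007, 0.1926]
tcp_rot: [-180.0, 0.1, 12.1]
ft_force: [0.8, 0.2, -0.3]
width: 0.0002
grasp_force: 0.0
```

```bash
python3 -m creep '[{"fingers":0,"x":0,"y":0,"z":-0.15,"wx":0,"wy":0,"wz":0},{"fingers":0,"x":0,"y":0,"z":-0.15,"wx":0,"wy":0,"wz":0},{"fingers":0,"x":0,"y":0,"z":-0.08,"wx":0,"wy":0,"wz":0}]' && python3 -m creep '[{"fingers":0,"x":0,"y":0,"z":-0.06,"wx":0,"wy":0,"wz":0},{"fingers":0,"x":0,"y":0,"z":-0.06,"wx":0,"wy":0,"wz":0},{"fingers":0,"x":0,"y":0,"z":0,"wx":0,"wy":0,"wz":0}]'
```

```text
t: 4.45
tcp_pos: [0.4973, 0.0006, 0.1746]
tcp_rot: [180.0, 0.0, 12.1]
ft_force: [-6.1, -1.5, 16.7]
width: -0.0
grasp_force: 8.2
t: 4.82
tcp_pos: [0.4974, 0.0008, 0.168]
tcp_rot: [-180.0, 0.0, 12.1]
ft_force: [0.0, -0.8, -0.8]
width: -0.0
grasp_force: 0.0
```

Run:
```python
from h import *
b=cams.camera('scene')
f=cv2.resize(b['frame'][140:260,180:320],(700,600),interpolation=cv2.INTER_CUBIC);cv2.imwrite('pics/c2.png',f[:,:,::-1]);print(monitor.get_obs()['ft_force'])
```

```text
[-0.52496716 -0.27656244 -0.47843387]
```

View pics/c2.png

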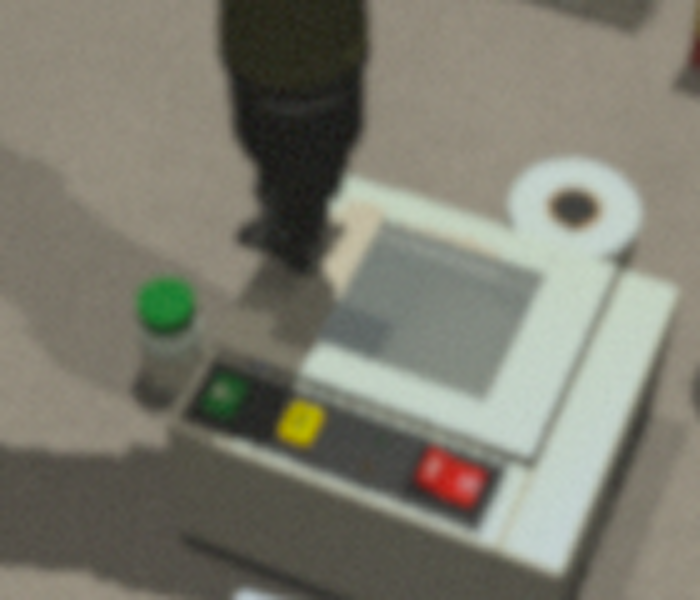

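The crop shows the cover level with the column. The force rose to 17 N and then dropped to 0, which fits the catch snapping shut. The white line is on the rocker's front half, at about (430,465) in the crop. Next is the rocker.

```bash
python3 -m creep '[{"fingers":0,"x":0,"y":0,"z":1,"wx":0,"wy":0,"wz":0},{"fingers":0,"x":0.75,"y":-0.4,"z":0,"wx":0,"wy":0,"wz":0},{"fingers":0,"x":0.75,"y":-0.4,"z":0,"wx":0,"wy":0,"wz":0},{"fingers":0,"x":0.75,"y":-0.4,"z":0,"wx":0,"wy":0,"wz":0},{"fingers":0,"x":0.72,"y":-0.4,"z":0,"wx":0,"wy":0,"wz":0}]' && python3 -m creep '[{"fingers":0,"x":0,"y":0,"z":-0.4,"wx":0,"wy":0,"wz":0},{"fingers":0,"x":0,"y":0,"z":0,"wx":0,"wy":0,"wz":0}]'
```

```text
t: 5.5
tcp_pos: [0.6473, -0.08, 0.2181]
tcp_rot: [-180.0, -0.0, 12.1]
ft_force: [0.5, 0.6, 0.5]
width: 0.0003
grasp_force: 0.0
t: 5.75
tcp_pos: [0.6451, -0.0793, 0.1963]
tcp_rot: [-179.9, 0.2, 12.1]
ft_force: [0.1, -0.2, 0.2]
width: 0.0001
grasp_force: 0.0
```

```bash
python3 -m creep '[{"fingers":0,"x":0,"y":0,"z":-0.25,"wx":0,"wy":0,"wz":0},{"fingers":0,"x":0,"y":0,"z":-0.1,"wx":0,"wy":0,"wz":0},{"fingers":0,"x":0,"y":0,"z":0,"wx":0,"wy":0,"wz":0}]'; python3 -m creep '[{"fingers":0,"x":0,"y":0,"z":-0.05,"wx":0,"wy":0,"wz":0},{"fingers":0,"x":0,"y":0,"z":0,"wx":0,"wy":0,"wz":0}]';python3 -m creep '[{"fingers":0,"x":0,"y":0,"z":-0.04,"wx":0,"wy":0,"wz":0},{"fingers":0,"x":0,"y":0,"z":0,"wx":0,"wy":0,"wz":0}]'
```

```text
t: 6.12
tcp_pos: [0.6457, -0.079, 0.1809]
tcp_rot: [180.0, 0.0, 12.1]
ft_force: [-0.6, 0.9, -0.3]
width: -0.0005
grasp_force: 0.0
t: 6.38
tcp_pos: [0.6455, -0.0793, 0.1789]
tcp_rot: [180.0, 0.0, 12.1]
ft_force: [-2.9, -0.7, 4.7]
width: 0.0001
grasp_force: 1.9
t: 6.62
tcp_pos: [0.6459, -0.0793, 0.1762]
tcp_rot: [180.0, -0.0, 12.1]
ft_force: [-2.0, -0.2, 1.6]
width: -0.0004
grasp_force: 0.7
```

```bash
python3 -m creep '[{"fingers":0,"x":0,"y":0,"z":-0.04,"wx":0,"wy":0,"wz":0},{"fingers":0,"x":0,"y":0,"z":0,"wx":0,"wy":0,"wz":0}]'; python3 -m creep '[{"fingers":0,"x":0,"y":0,"z":-0.01,"wx":0,"wy":0,"wz":0},{"fingers":0,"x":0,"y":0,"z":0,"wx":0,"wy":0,"wz":0}]'; python3 -m creep '[{"fingers":0,"x":0,"y":0,"z":0.9,"wx":0,"wy":0,"wz":0},{"fingers":0,"x":-0.8,"y":0.2,"z":0,"wx":0,"wy":0,"wz":0},{"fingers":0,"x":-0.8,"y":0.6,"z":0.3,"wx":0,"wy":0,"wz":0},{"fingers":0,"x":-0.6,"y":0.8,"z":0.2,"wx":0,"wy":0,"wz":0},{"fingers":0,"x":0,"y":0,"z":0,"wx":0,"wy":0,"wz":0}]'
python3 - <<'E'
from h import *
b=cams.camera('scene');a=cams.camera('top')
im=np.hstack([cv2.resize(p['frame'][y:y+80,x:x+80],(400,400),interpolation=cv2.INTER_CUBIC) for p,x,y in((a,245,130),(b,210,185))])
cv2.imwrite('pics/c3.png',im[:,:,::-1])
E
```

```text
t: 6.88
tcp_pos: [0.646, -0.0792, 0.1739]
tcp_rot: [-180.0, 0.0, 12.1]
ft_force: [1.5, 0.1, 0.4]
width: -0.0002
grasp_force: 0.0
t: 7.12
tcp_pos: [0.646, -0.0792, 0.1737]
tcp_rot: [-180.0, -0.0, 12.1]
ft_force: [-0.4, -0.7, -0.6]
width: 0.0002
grasp_force: 0.0
t: 7.75
tcp_pos: [0.5345, 0.0045, 0.2455]
tcp_rot: [-180.0, -0.1, 12.4]
ft_force: [0.6, -0.8, -0.3]
width: 0.0001
grasp_force: 0.0
```

View pics/c3.png

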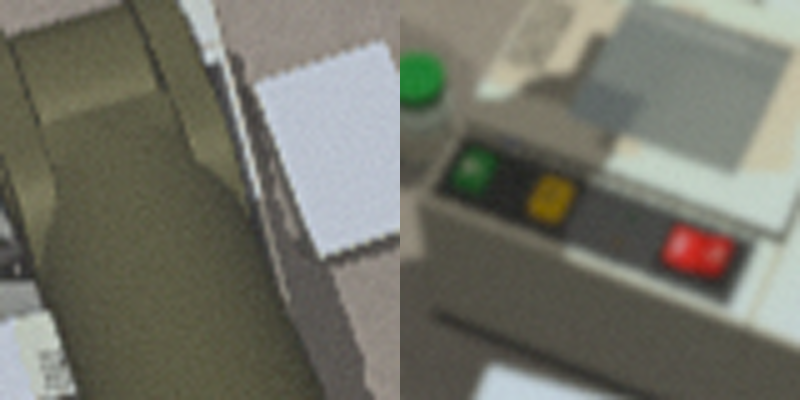

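The rocker has flipped: the force peaked, then fell to zero with the tip at 157 mm, and its shading in the crop at about (700,248) has changed. Now the feed key.

```bash
python3 -m creep '[{"fingers":0,"x":-0.1,"y":-0.8,"z":0,"wx":0,"wy":0,"wz":0},{"fingers":0,"x":-0.14,"y":-0.8,"z":0,"wx":0,"wy":0,"wz":0},{"fingers":0,"x":-0.1,"y":-0.54,"z":0,"wx":0,"wy":0,"wz":0},{"fingers":0,"x":0,"y":0,"z":-0.8,"wx":0,"wy":0,"wz":0},{"fingers":0,"x":0,"y":0,"z":-0.3,"wx":0,"wy":0,"wz":0}]'; python3 -m creep '[{"fingers":0,"x":0,"y":0,"z":0,"wx":0,"wy":0,"wz":0},{"fingers":0,"x":0,"y":0,"z":0,"wx":0,"wy":0,"wz":0}]'
```

```text
t: 8.48
tcp_pos: [0.5181, -0.1077, 0.1866]
tcp_rot: [-179.9, 0.2, 12.0]
ft_force: [0.0, -0.0, 0.2]
width: -0.0004
grasp_force: 0.0
t: 8.72
tcp_pos: [0.5197, -0.106, 0.1896]
tcp_rot: [180.0, -0.1, 12.2]
ft_force: [-0.2, -0.6, -0.7]
width: -0.0001
grasp_force: 0.0
```

```bash
python3 -m creep '[{"fingers":0,"x":0,"y":0,"z":-0.25,"wx":0,"wy":0,"wz":0},{"fingers":0,"x":0,"y":0,"z":-0.06,"wx":0,"wy":0,"wz":0},{"fingers":0,"x":0,"y":0,"z":0,"wx":0,"wy":0,"wz":0}]'; python3 -m creep '[{"fingers":0,"x":0,"y":0,"z":-0.06,"wx":0,"wy":0,"wz":0},{"fingers":0,"x":0,"y":0,"z":0,"wx":0,"wy":0,"wz":0}]';python3 -m creep '[{"fingers":0,"x":0,"y":0,"z":-0.02,"wx":0,"wy":0,"wz":0},{"fingers":0,"x":0,"y":0,"z":0,"wx":0,"wy":0,"wz":0},{"fingers":0,"x":0,"y":0,"z":0,"wx":0,"wy":0,"wz":0}]'
```

```text
t: 9.1
tcp_pos: [0.5188, -0.1062, 0.1732]
tcp_rot: [-180.0, 0.0, 12.1]
ft_force: [-0.1, 0.6, 1.2]
width: 0.0002
grasp_force: 0.8
t: 9.35
tcp_pos: [0.5189, -0.1062, 0.1704]
tcp_rot: [180.0, -0.0, 12.1]
ft_force: [-1.4, 1.0, 3.4]
width: -0.0001
grasp_force: 1.8
t: 9.72
tcp_pos: [0.519, -0.1062, 0.17]
tcp_rot: [180.0, -0.0, 12.1]
ft_force: [-3.4, 0.3, 7.9]
width: 0.0004
grasp_force: 4.6
```

It has reached the stop (7.9 N). I'll press slightly more to be sure, then release and retreat.

```bash
python3 -m creep '[{"fingers":0,"x":0,"y":0,"z":-0.015,"wx":0,"wy":0,"wz":0},{"fingers":0,"x":0,"y":0,"z":0,"wx":0,"wy":0,"wz":0},{"fingers":0,"x":0,"y":0,"z":0,"wx":0,"wy":0,"wz":0}]';python3 -m creep '[{"fingers":0,"x":0,"y":0,"z":0.6,"wx":0,"wy":0,"wz":0},{"fingers":0,"x":0,"y":0,"z":1,"wx":0,"wy":0,"wz":0},{"fingers":0,"x":0,"y":0,"z":1,"wx":0,"wy":0,"wz":0},{"fingers":0,"x":-0.4,"y":-0.95,"z":0.6,"wx":0,"wy":0,"wz":0},{"fingers":0,"x":-0.4,"y":-0.95,"z":0,"wx":0,"wy":0,"wz":0}]';python3 -m creep '[{"fingers":0,"x":-0.4,"y":-0.95,"z":0,"wx":0,"wy":0,"wz":0},{"fingers":0,"x":-0.4,"y":-0.95,"z":0,"wx":0,"wy":0,"wz":0},{"fingers":0,"x":-0.4,"y":-0.95,"z":0,"wx":0,"wy":0,"wz":0},{"fingers":0,"x":0,"y":-0.5,"z":0,"wx":0,"wy":0,"wz":0},{"fingers":0,"x":0,"y":0,"z":0,"wx":0,"wy":0,"wz":0}]'
python3 - <<'E'
from h import *
b=cams.camera('scene');a=cams.camera('top')
im=np.hstack([cv2.resize(p['frame'][y:y+110,x:x+110],(400,400),interpolation=cv2.INTER_CUBIC) for p,x,y in((a,205,125),(b,205,150))])
cv2.imwrite('pics/c4.png',im[:,:,::-1])
E
```

```text
t: 10.1
tcp_pos: [0.519, -0.1062, 0.1699]
tcp_rot: [179.9, -0.0, 12.1]
ft_force: [-5.2, 0.5, 15.5]
width: 0.0
grasp_force: 7.6
t: 10.72
tcp_pos: [0.4798, -0.2021, 0.3311]
tcp_rot: [179.8, -0.2, 12.2]
ft_force: [0.7, -1.0, 0.6]
width: -0.0
grasp_force: 0.0
t: 11.35
tcp_pos: [0.4179, -0.371, 0.3278]
tcp_rot: [-180.0, 0.0, 11.9]
ft_force: [0.1, 0.5, -0.3]
width: -0.0002
grasp_force: 0.0
```

View pics/c4.png

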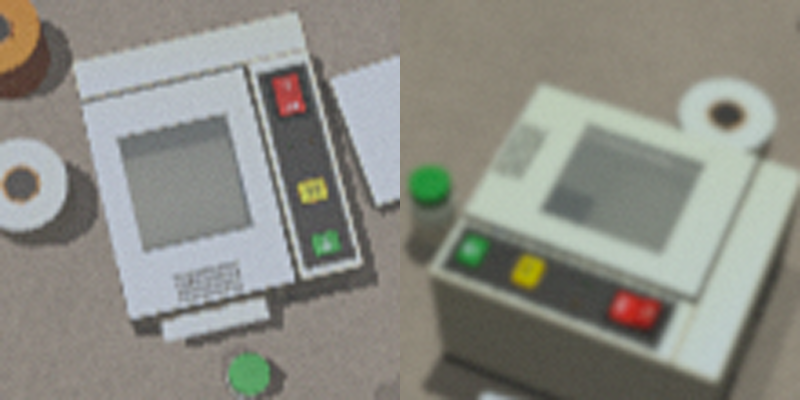

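The cover is flush, the rocker is tilted to on, both keys are up, and the jar, roll and tub haven't moved. Handing in.

```bash
python3 -c "from plant import ctrl; print(ctrl.close_job())"
```

```text
the job is handed in; nothing more can be done
None
```

I handed the job in at about 11 s: the cover is shut, the rocker is on and the feed key was pressed and released, in that order. The last pictures show the yellow key up and the nearby jar, roll and tub where they were; the hand-in returned no verdict.

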